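# Hang the banjo rim on the J-hook

### The arm

A 6-joint arm with a two-finger parallel gripper is mounted at the origin on a cart in front of the work surface, level with it; the furniture and walls round the work are solid. World frame = base frame: x ahead of the robot, y to its left, z up, the work surface at z = 0. Lengths are in m, angles in rad, forces in N, time in s.
With the tool pointing down it reaches from about 0.275 to 0.975 m from the base axis. Payload 8.4 kg.
Tool frame: the origin (TCP) lies between the finger pads; the fingertips stand 14 mm ahead of it and the grasp point (between the pads) lies 5 mm behind it (robot.tip_extent is the z of the fingertips in the tool frame, in m); z points along the fingers, y is the line along which they close (so a half turn about z gives the same grasp; the last joint's range is limited). The gripper opens to 92 mm and grips with 3 to 60 N. Pads are 20 mm wide; open, the fingers measure 128 mm over their backs; the gripper's body (75 mm by 189 mm) begins 69 mm behind the grasp point.
Start: joints at [1.251, 0.353, 1.633, -0, 1.155, -0.002], TCP at [0.195, 0.594, 0.194] pointing down, gripper open.
Joint ranges: [-2.63, 2.63], [-0.92, 2.1], [0.06, 2.66], [-1.3, 4.44], [0, 2.69], [-3.02, 3.02]. Speed limits (rad/s): [2.22, 2.22, 2.79, 3.14, 3.14, 3.14].

### API

Orientations are given as a unit quaternion [x, y, z, w].
In Python, from cell import robot gives the robot as it stands.
- The arm moves only by the tool send_rows, never from a script. Its argument "motion" is one flat list of numbers, 5 for each row, row after row: the shift along the world's x, y, z in units of 7.5 cm (1.0 is 7.5 cm), then the turn about the world's z in units of 0.5 rad (1.0 is 0.5 rad), then the gripper's target within -1 to 1 (shut at 1, half-way at 0, fully open at -1). In form: [x, y, z, turn, gripper, x, y, z, turn, gripper, ...]. A call has 1 to 20 rows; each row shifts and turns the commanded pose from where the row before left it; what a row does not reach is not made up. A row lasts 1/12 s, in which the tool goes at most 41.7 mm and 7.16 degrees, less where a joint would pass 70% of its speed; a pose out of reach is approached as far as the arm can. A call with a number of a shift or a turn outside -1 to 1 is refused whole. A call with a gripper value outside its range is refused whole. The fingers move at their own pace and stop on an object; "squeeze" is the grip in N (left out, the last holds). Time passes only in rows, so rows that do not move let the fingers close. It gives the time, the measured TCP pose, the force, the opening and the grip force at its end, in the units of the state.
- robot.read_state(): the state, without advancing time (a new reading comes with each control period).
- robot.camera(name): name is "side" or "top" or "wrist"; returns a dict with "pixels" (420x560x3 uint8, red, green, blue), "range_z" (420x560 float32, m along the optical axis (not along the pixel's ray), 0 where there is no reading), "fx", "fy", "cx", "cy" (pixels), "R" (3x3) and "t" (3): a world point X has camera coordinates R X + t. Camera axes: x right, y down, z forward; pixel columns grow to the right and rows downward; lengths in m; the calibration is good to about 2 mm. The wrist camera is an equidistant fisheye: a pixel r from the principal point sees the ray r / f radians off the axis. A picture is of the moment at which its call begins.
- robot.job_done(): hands the job in; it is judged then, once.
The state is a dict: "t": time; "joint_pos": joint angles; "joint_velocities": joint speeds; "joint_torque": joint torques, N m; "tcp_pos": TCP position; "tool_rot": TCP orientation; "wrist_force": force on the tool from outside, world axes, zero at the start; "torque": the same for the moment, N m; "grip_width": opening from 0.0 (shut) to 1.0 (fully open); "grip_force": force on a finger pad.
Only numpy, scipy, OpenCV 4.12 (cv2) and the standard library are available. Lean on these libraries where they do the work, as an engineer would, in place of code of your own. Each camera call takes 0.05 s, during which the arm holds its last target. There are 200 camera calls.

### The job

Swing the keeper bar with the red knob about a quarter turn, well clear of the wooden banjo rim, lift the rim out of its cradle and hang it over the arm of the J-hook, so that it hangs still and free behind the upturned tip. Do not drop or bang the rim, and leave the other things on the bench where they are.

Things in the scene. Friction and masses are not known exactly. Their poses are not given: they have to be found in the camera images.
- rim: Banjo rim: light maple hoop with dark edge bands, brass ring on one face; outer diameter 170, inner 146 (wall 12), 30 wide, 0.18 to 0.35 kg. Origin at its centre, x axis = hoop axis, level: it stands on edge in the cradle, centre 100 above the bench; either face may lead. Pinch it from above across the 30 width, some 30 degrees to the side of its top (side away from the keeper post).
- cradle: Fixed wooden cradle. Origin at the bench surface under the rim's centre; x along the rim's axis, y along the rim's plane. Two walls (outer faces at x = -31 and 31, 48 high, y from -65 to 65) leave a 34 wide slot for the rim. A round post (radius 11, 190 high) stands at y = -118 and carries the keeper.
- keeper (a joint): Keeper bar that turns level about the vertical axis of the cradle's post (stiffness: light friction, stays where it is left). 0: the bar lies along the cradle's +y, over the top of the rim and stops it from being lifted; growing values (rad) swing its free end towards the cradle's +x; stop at 1.7. From about 1.1 on it is well clear of the rim.
- keeper_knob (a point): Middle of the upright red knob near the free end of the keeper bar (cylinder, diameter 14, standing 29 above the bar; this point lies about 13 below its top and 16 above the bar's top). 108 from the axis of the post; 217 above the bench; bar 20 wide, 10 thick, its underside 191 above the bench.
- hook_stand: Fixed steel stand with a J-hook. Origin on the bench under the post (radius 8, 260 high). x points from the tip to the post; the arm (round bar, 10 thick, top 270 above the bench) runs from the post along -x, straight to x = -75, then turns up into a tip with a red ball (diameter 13) at x = -87, ball top 297 above the bench. Base plate 130 x 110 x 10.
- hook_seat (a point): Middle of the straight part of the hook's arm, on top of the bar (270 above the bench, 42 in front of the post); axes as hook_stand. When the rim hangs here, its centre is 73 below this point.
- blue_tape: Bystander: roll of blue tape lying flat, 69 diameter, 25 high. Origin under its centre.
- wood_sander: Bystander: brown wooden sanding block, 48 x 120 x 36 (x, y, z). Origin under its centre.
- plate_square: Bystander: try square with wooden stock and steel blade lying flat, 132 x 85 x 15. Origin under its centre.
Mind the look-alikes: they are no part of the job. Of the things that look like the rim, the larger one is meant.

How it is judged:
On the way, in this order (a step that is already met when the one before it is completed fails the run):
1. The keeper is swung clear of the rim (0.9 rad or more) (value of joint keeper above 0.9 rad), for 0.2 s.
2. The rim is lifted out of the cradle (50 mm above where it stood) (height (world z) of rim above 0.15 m), for 0.2 s.
3. The rim hangs on the arm of the hook (x of rim in the frame of hook_seat between -0.024 and 0.024 m and y of rim in the frame of hook_seat between -0.015 and 0.015 m and z of rim in the frame of hook_seat between -0.083 and -0.063 m and angle between the x axis of rim and the x axis of hook_stand, either way round below 0.35 rad and contact force between rim and hook_stand above 0.5 N), for 0.2 s.
At the end, for the whole second after the job is handed in: The rim hangs at rest on the straight arm of the hook, between tip and post: its centre within 24 mm along and 15 mm across of the seat point and 63 to 83 mm below it, its axis within 0.35 rad of the arm's; the keeper is still open (0.9 rad or more) (all of step 3 and value of joint keeper above 0.9 rad and linear speed of rim below 0.03 m/s and angular speed of rim below 0.3 rad/s); the robot touches nothing.
It fails at once if The rim is dropped and falls over on the bench (its centre below 80 mm) (height (world z) of rim below 0.08 m).
It fails at once if The rim is banged against the hook stand (over 60 N) (contact force between rim and hook_stand above 60 N).
It fails at once if The blue tape roll is moved by more than 30 mm (distance of blue_tape from where it was at the start of the episode above 0.03 m).
It fails at once if The sanding block is moved by more than 30 mm (distance of wood_sander from where it was at the start of the episode above 0.03 m).
It fails at once if The try square is moved by more than 30 mm (distance of plate_square from where it was at the start of the episode above 0.03 m).
It also fails if it takes over 64 s, if anything falls off the work surface, if the arm or the gripper's body presses on something with over 40 N, if the wrist force passes 120 N, or if a joint passes its speed limit or range.

## Working session

There is one attempt and no reset: what is moved stays moved. The work goes in short steps, Python scripts to look and compute and a tool call to move; the robot and the scene stay as the last step left them, time stands still between calls to the robot, and variables do not carry over. Pictures are saved under pics/ and viewed, at most 12 in all, crops included, and the job is handed in when it is done.

Besides the shell and the picture viewer there is one more tool, called after "Emit:" as name(argument=value, ...), one argument or row to a line, values as JSON. send_rows: Moves the arm, as the interface text tells. Its arguments: {"type":"object","properties":{"motion":{"type":"array"},"squeeze":{"type":"number"}},"required":["motion"]}

```bash
ls; mkdir -p pics; cat > h.py <<'E'
import numpy as np, cv2, pickle
from cell import robot
def snap(n,tag):
    c=robot.camera(n); pickle.dump(c,open(f'pics/{tag}.pkl','wb')); cv2.imwrite(f'pics/{tag}.png',c['pixels'][...,::-1]); return c
def load(tag): return pickle.load(open(f'pics/{tag}.pkl','rb'))
def cloud(c):
    v,u=np.mgrid[:420,:560]; z=c['range_z']
    P=np.stack([(u-c['cx'])/c['fx']*z,(v-c['cy'])/c['fy']*z,z],-1)
    W=(P-c['t'])@c['R']; W[z==0]=np.nan; return W
E
python3 - <<'E'
from h import *
a=snap('top','top0');b=snap('side','side0')
cv2.imwrite('pics/both.png',np.vstack([cv2.resize(x['pixels'],(400,300)) for x in (a,b)])[...,::-1])
for c in(a,b): print(c['R'].round(3).tolist(),(-c['R'].T@c['t']).round(3))
E
```

```text
pics
[[-0.411, -0.912, -0.003], [-0.861, 0.389, -0.328], [0.3, -0.132, -0.945]] [0.085 0.272 1.742]
[[0.913, -0.407, -0.001], [-0.232, -0.519, -0.823], [0.335, 0.752, -0.568]] [ 0.246 -0.746  0.737]
```

View pics/top0.png

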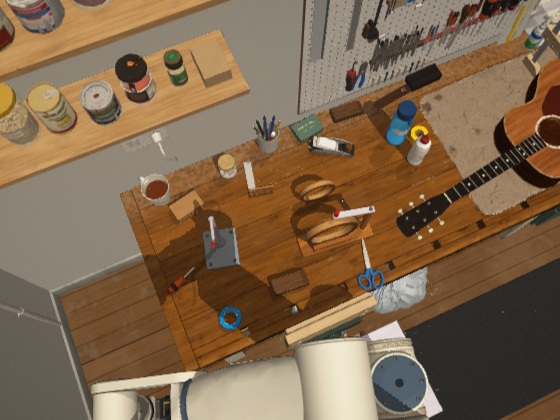

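View pics/side0.png

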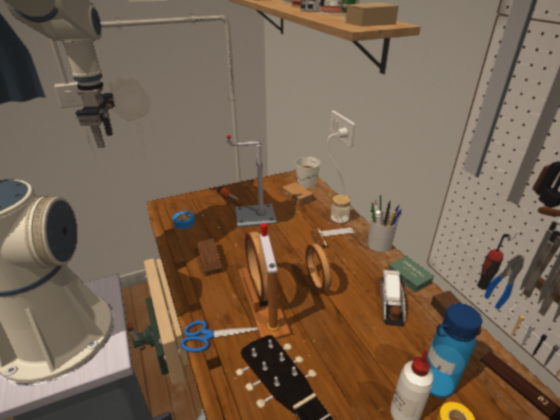

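Top view: the rim candidates are the hoop at (331,229), under the white keeper with the red knob at (337,213), and a smaller hoop at (318,188). The first is larger and stands in the cradle, so it should be the one meant. The hook stand is at (221,248) with its ball at (213,244). I'll confirm in an enlarged crop.

```bash
python3 - <<'E'
from h import *
a=load('top0');b=load('side0')
A=a['pixels'][165:285,180:390]; B=b['pixels'][120:340,190:350]
cv2.imwrite('pics/c1.png',np.hstack([cv2.resize(A,None,fx=2.5,fy=2.5,interpolation=2),cv2.resize(B,(218,300))])[...,::-1])
for n,c in(('top',a),('side',b)):
    W=cloud(c); p=c['pixels'].astype(int)
    red=(p[...,0]>140)&(p[...,1]<60)&(p[...,2]<60)
    k,l,s,ce=cv2.connectedComponentsWithStats(red.astype(np.uint8))
    for i in range(1,k):
        if s[i,4]>5: print(n,ce[i].round(1),s[i].tolist(),np.nanmedian(W[l==i],0).round(3))
E
```

```text
top [425.8 140. ] [423, 138, 6, 5, 16] [ 0.615 -0.478  0.165]
top [336.7 212. ] [335, 210, 4, 5, 18] [ 0.495 -0.089  0.23 ]
top [212.6 244.2] [211, 242, 4, 5, 14] [0.534 0.283 0.293]
top [177.8 281.9] [175, 280, 7, 5, 17] [0.547 0.435 0.026]
side [263.3 225.4] [261, 224, 6, 4, 20] [ 0.492 -0.094  0.229]
side [417.8 364.9] [414, 361, 8, 9, 53] [ 0.613 -0.487  0.164]
```

View pics/c1.png

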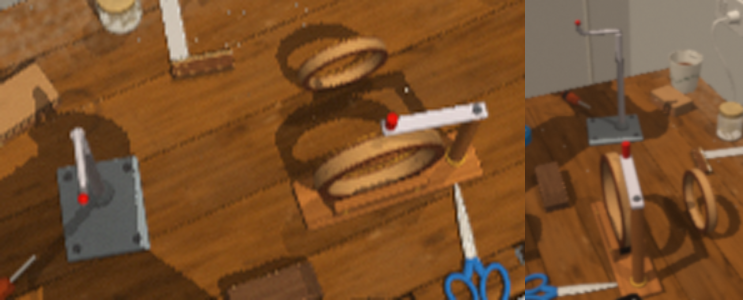

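The crop confirms it: the larger hoop, crop (380,160), stands in the cradle under the keeper. The smaller one at crop (343,63) stands free. Next I'll measure the poses from the depth of both views.

```bash
python3 - <<'E'
from h import *
def line(P):
    m=P.mean(0);u,s,v=np.linalg.svd(P-m,full_matrices=False);d=v[0];q=(P-m)@d
    return m.round(3),d.round(3),(m+d*q.min()).round(3),(m+d*q.max()).round(3),len(P)
a=load('top0');b=load('side0')
for n,c in(('top',a),('side',b)):
    W=cloud(c);x,y,z=W[...,0],W[...,1],W[...,2]
    near=(abs(x-.47)<.15)&(abs(y+.12)<.2)
    print(n,'bar',line(W[near&(z>.193)&(z<.207)]))
    h=(abs(x-.56)<.13)&(abs(y-.28)<.12)
    print(n,'arm',line(W[h&(z>.258)&(z<.274)]))
    print(n,'post',W[h&(z>.05)&(z<.24)].mean(0).round(3))
    # rim: above the cradle walls
    r=near&(z>.06)&(z<.185)
    P=W[r]; P=P[(abs(P[:,0]-.47)<.2)]
    np.save(f'pics/{n}_r.npy',P)
    print(n,'rimtop z',z[near].max(), 'n',len(P))
    # sanity: table
    print('walls',line(W[near&(z>.042)&(z<.053)]))
E
python3 - <<'E'
from h import *
# top-down map with heights 0.03..0.3
img=np.zeros((560,760,3),np.uint8)
for n in('top0','side0'):
    c=load(n);W=cloud(c).reshape(-1,3);col=c['pixels'].reshape(-1,3)
    k=(W[:,2]>.035)&(W[:,2]<.32)
    for p,q in zip(W[k],col[k]):
        u,v=int((0.5-p[1])*800),int((.8-p[0])*1000)
        u=int((0.45-p[1])*1000)
        if 0<=u<760 and 0<=v<560: cv2.circle(img,(u,v),1,tuple(int(t) for t in q[::-1]),-1)
cv2.imwrite('pics/map.png',img)
E
```

```text
top bar (array([ 0.479, -0.144,  0.2  ]), array([ 0.217,  0.976, -0.01 ]), array([ 0.465, -0.205,  0.201]), array([ 0.494, -0.075,  0.2  ]), 245)
top arm (array([0.584, 0.269, 0.268]), array([-0.967,  0.25 ,  0.043]), array([0.623, 0.259, 0.267]), array([0.537, 0.281, 0.27 ]), 93)
top post [0.612 0.26  0.139]
top rimtop z 0.2363718291750096 n 941
walls (array([ 0.465, -0.081,  0.048]), array([-0.03 ,  1.   , -0.002]), array([ 0.469, -0.196,  0.048]), array([0.46 , 0.08 , 0.047]), 224)
side bar (array([ 0.477, -0.156,  0.2  ]), array([-0.227, -0.974, -0.005]), array([ 0.493, -0.086,  0.201]), array([ 0.464, -0.21 ,  0.2  ]), 370)
side arm (array([0.577, 0.264, 0.266]), array([-0.965,  0.26 ,  0.047]), array([0.623, 0.252, 0.264]), array([0.528, 0.277, 0.268]), 112)
side post [0.615 0.252 0.149]
side rimtop z 0.23100525922944348 n 1742
walls (array([ 0.464, -0.089,  0.047]), array([-0.038, -0.999, -0.   ]), array([ 0.467, -0.014,  0.047]), array([ 0.46 , -0.208,  0.047]), 327)
```

View pics/map.png

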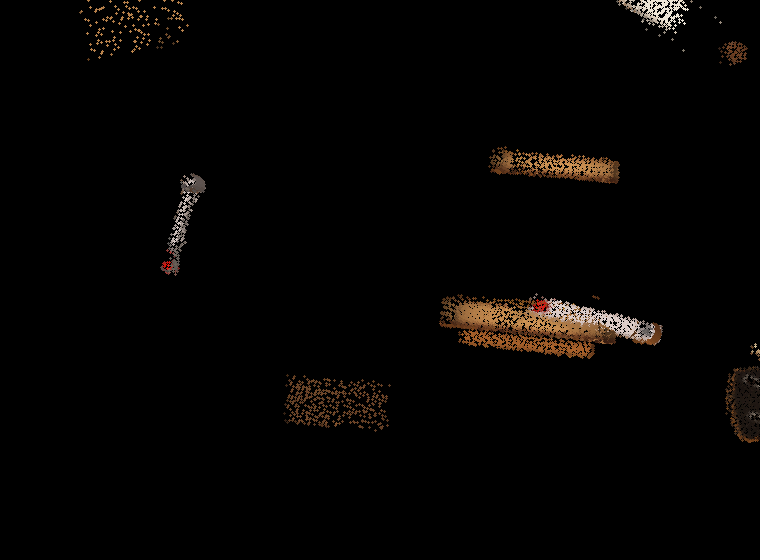

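```bash
python3 - <<'E'
from h import *
from scipy.optimize import least_squares
for n in('top','side'):
    P=np.load(f'pics/{n}_r.npy'); P=P[(P[:,1]>-.178)&(P[:,0]<.55)&(P[:,0]>.42)]
    print(n,len(P),cv2.minAreaRect(P[:,:2].astype(np.float32)))
    # hoop fit: points lie on the surface of a tube-section r in[73,85], |axial|<=15
    def res(q):
        d=np.array([np.cos(q[3]),np.sin(q[3]),0]);v=P-[q[0],q[1],q[2]]
        ax=v@d; r=np.sqrt(np.maximum(1e-9,(v**2).sum(1)-ax**2))
        dx=abs(ax)-.015; dr=abs(r-.079)-.006
        out=np.hypot(np.maximum(dx,0),np.maximum(dr,0)); ins=np.minimum(np.maximum(dx,dr),0)
        return out+ins
    s=least_squares(res,[.48,-.08,.1,-.1],loss='soft_l1',f_scale=.002)
    print(n,s.x.round(4),np.abs(res(s.x)).mean())
s=robot.read_state();print(s['t'],s['tool_rot'],s['tcp_pos'])
# post of keeper, dark pivot; hook post top
for n in('top0','side0'):
    W=cloud(load(n));z=W[...,2]
    for nm,x0,y0,lo,hi in(('kpost',.468,-.2,.08,.185),('hpost',.615,.256,.05,.25)):
        k=(np.hypot(W[...,0]-x0,W[...,1]-y0)<.022)&(z>lo)&(z<hi)
        Q=W[k][:,:2]; R=.011 if nm[0]=='k' else .008
        f=least_squares(lambda q:np.hypot(*(Q-q).T)-R,[x0,y0],loss='soft_l1',f_scale=.001)
        print(n,nm,f.x.round(4),len(Q))
E
```

```text
top 510 ((0.4749985933303833, -0.07546956092119217), (0.1702057272195816, 0.042687542736530304), 81.21664428710938)
top [ 0.4817 -0.0763  0.1003 -0.102 ] 0.001730787481181805
side 760 ((0.47923600673675537, -0.08080774545669556), (0.17172861099243164, 0.027868742123246193), 83.95988464355469)
side [ 0.481  -0.0802  0.0997 -0.1058] 0.0008537333154047507
0.1 [ 1.58249809e-01  9.87398882e-01 -6.59438809e-04 -1.04928349e-04] [0.19514358 0.59321776 0.19320189]
top0 kpost [ 0.4691 -0.194 ] 73
top0 hpost [0.6185 0.2608] 82
side0 kpost [ 0.4681 -0.1972] 336
side0 hpost [0.617  0.2574] 278
```

Rim centre is about (0.481,-0.079) with axis yaw -0.104. The keeper post is at (0.469,-0.196) and the knob at about (0.494,-0.091). The hook post is at (0.618,0.259) with the arm along (-0.966,0.256), so the seat is at about (0.577,0.270). Now I'll move above the knob.

Emit:
send_rows(
  motion=[0,0,0.5,0,-1,0,0,0.5,0,-1,0,0,0.5,0,-1,0,0,0.5,0,-1,0,0,0.5,0,-1,0,0,0.2,0,-1],
)

```text
t: 0.6
tcp_pos: [0.1957, 0.5948, 0.402]
tool_rot: [0.158, 0.987, 0.003, 0.0]
wrist_force: [0.6, 0.2, 0.6]
grip_width: 1.003
grip_force: 0.0
```

Emit:
send_rows(
  motion=[0.2,-0.456,0,-0.148,-1,0.2,-0.456,0,-0.148,-1,0.2,-0.456,0,-0.148,-1,0.2,-0.456,0,-0.148,-1,0.2,-0.456,0,-0.148,-1,0.2,-0.456,0,-0.148,-1,0.2,-0.456,0,-0.148,-1,0.2,-0.456,0,-0.148,-1,0.2,-0.456,0,-0.148,-1,0.2,-0.456,0,-0.148,-1,0.2,-0.456,0,-0.148,-1,0.2,-0.456,0,-0.148,-1,0.2,-0.456,0,-0.148,-1,0.2,-0.456,0,-0.148,-1,0.2,-0.456,0,-0.148,-1,0.2,-0.456,0,-0.148,-1,0.2,-0.456,0,-0.148,-1,0.2,-0.456,0,-0.148,-1,0.2,-0.456,0,-0.148,-1,0.2,-0.456,0,-0.148,-1],
)

```text
t: 2.27
tcp_pos: [0.4955, -0.0923, 0.3962]
tool_rot: [0.784, 0.621, -0.0, -0.0]
wrist_force: [0.7, 0.1, -0.1]
grip_width: 1.001
grip_force: 0.0
```

Emit:
send_rows(
  motion=[0,0,-0.4,0,-0.3,0,0,-0.4,0,-0.3,0,0,-0.3,0,-0.3,0,0,0,0,-0.3],
  squeeze=6,
)

```text
t: 2.6
tcp_pos: [0.4925, -0.0902, 0.3091]
tool_rot: [0.783, 0.622, -0.003, -0.003]
wrist_force: [0.1, 0.5, 0.1]
grip_width: 0.733
grip_force: 0.0
```

```bash
cat >> h.py <<'E'
def wray(c,u,v):
    dx,dy=u-c['cx'],v-c['cy'];r=np.hypot(dx,dy);th=r/c['fx']
    d=np.array([np.sin(th)*dx/r,np.sin(th)*dy/r,np.cos(th)]); return -c['R'].T@c['t'],c['R'].T@d
def wproj(c,X):
    p=c['R']@np.asarray(X)+c['t'];r=np.hypot(p[0],p[1]);k=c['fx']*np.arctan2(r,p[2])/r
    return c['cx']+k*p[0],c['cy']+k*p[1]
E
python3 - <<'E'
from h import *
c=snap('wrist','w1');print(robot.read_state()['tcp_pos'])
p=c['pixels'].astype(int);red=(p[...,0]>110)&(p[...,1]<60)&(p[...,2]<60)
k,l,s,ce=cv2.connectedComponentsWithStats(red.astype(np.uint8))
for i in range(1,k):
    if s[i,4]>30:
        o,d=wray(c,*ce[i]);print(ce[i],s[i],[(o+d*(h-o[2])/d[2]).round(4).tolist() for h in(.217,.23)])
E
```

```text
[ 0.49371303 -0.09016153  0.31183797]
[281.11650485 209.67475728] [275 200  13  20 206] [[0.4916, -0.0909, 0.217], [0.4924, -0.0875, 0.23]]
```

View pics/w1.png

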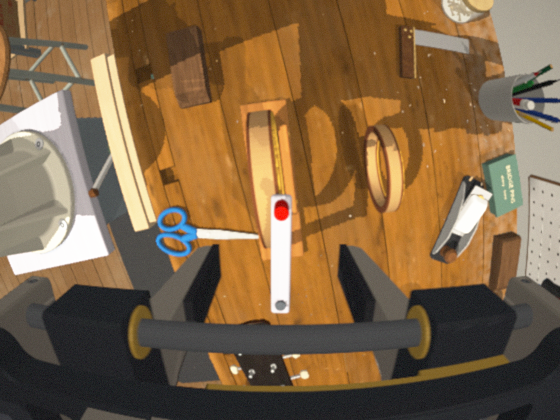

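The wrist view shows the knob at (281,210) on the white bar, midway between the fingers, at about (0.492,-0.090). The TCP is above it. I'll descend and pinch lightly.

Emit:
send_rows(
  motion=[0,0,-0.35,0,-0.3,0,0,-0.35,0,-0.3,0,0,-0.3,0,-0.3,0,0,-0.2,0,-0.3,0,0,0,0,1,0,0,0,0,1,0,0,0,0,1,0,0,0,0,1,0,0,0,0,1,0,0,0,0,1],
  squeeze=6,
)

```text
t: 3.48
tcp_pos: [0.4958, -0.0904, 0.2249]
tool_rot: [0.783, 0.622, 0.001, 0.001]
wrist_force: [0.3, 0.4, 0.4]
grip_width: 0.238
grip_force: 0.0
```

```bash
python3 - <<'E'
import numpy as np
P=np.array([.469,-.196]);k=np.array([.4925,-.0905]);v=k-P;print(np.hypot(*v),np.arctan2(v[1],v[0]))
t=0
for i in range(14):
    a=[np.array([[np.cos(-.09*j),-np.sin(-.09*j)],[np.sin(-.09*j),np.cos(-.09*j)]])@v for j in(i,i+1)]
    d=(a[1]-a[0])/.075;print(f'{d[0]:.3f}, {d[1]:.3f}, 0, -0.18, 1,',end=' ')
E
```

```text
0.10808561421391842 1.351625624816549
0.125, -0.034, 0, -0.18, 1, 0.122, -0.045, 0, -0.18, 1, 0.117, -0.056, 0, -0.18, 1, 0.112, -0.066, 0, -0.18, 1, 0.105, -0.076, 0, -0.18, 1, 0.098, -0.085, 0, -0.18, 1, 0.090, -0.093, 0, -0.18, 1, 0.081, -0.101, 0, -0.18, 1, 0.072, -0.108, 0, -0.18, 1, 0.062, -0.114, 0, -0.18, 1, 0.051, -0.119, 0, -0.18, 1, 0.040, -0.123, 0, -0.18, 1, 0.029, -0.126, 0, -0.18, 1, 0.018, -0.128, 0, -0.18, 1,
```

Emit:
send_rows(
  motion=[0,0,-0.05,0,1,0,0,0,0,1,0,0,0,0,1,0,0,0,0,1],
)

```text
t: 3.82
tcp_pos: [0.4952, -0.0903, 0.22]
tool_rot: [0.783, 0.622, -0.0, -0.0]
wrist_force: [-0.3, -0.2, -0.4]
grip_width: 0.007
grip_force: 0.0
```

Emit:
send_rows(
  motion=[0.125,-0.034,0,-0.18,1,0.122,-0.045,0,-0.18,1,0.117,-0.056,0,-0.18,1,0.112,-0.066,0,-0.18,1,0.105,-0.076,0,-0.18,1,0.098,-0.085,0,-0.18,1,0.09,-0.093,0,-0.18,1,0.081,-0.101,0,-0.18,1,0.072,-0.108,0,-0.18,1,0.062,-0.114,0,-0.18,1,0.051,-0.119,0,-0.18,1,0.04,-0.123,0,-0.18,1,0.029,-0.126,0,-0.18,1,0.018,-0.128,0,-0.18,1,0,0,0,0,1],
)

```text
t: 5.07
tcp_pos: [0.5797, -0.1872, 0.2199]
tool_rot: [0.999, 0.039, -0.0, 0.0]
wrist_force: [0.4, 0.7, -0.5]
grip_width: 0.001
grip_force: 0.0
```

The fingers shut empty, so I'll look.

```bash
python3 - <<'E'
from h import *
c=snap('wrist','w2');s=snap('side','s2');t=snap('top','t2')
A=c['pixels'][60:360,80:480];B=cv2.resize(s['pixels'][180:330,210:340],(260,300));
cv2.imwrite('pics/c2.png',np.hstack([A,B])[...,::-1])
for n,c in(('top',t),('side',s)):
    W=cloud(c); p=c['pixels'].astype(int)
    red=(p[...,0]>110)&(p[...,1]<60)&(p[...,2]<60)
    k,l,q,ce=cv2.connectedComponentsWithStats(red.astype(np.uint8))
    for i in range(1,k):
        if q[i,4]>5: print(n,ce[i].round(1),q[i].tolist(),np.nanmedian(W[l==i],0).round(3))
E
```

```text
top [39.8  2.1] [37, 0, 7, 5, 8] [0.827 0.386 1.003]
top [40.  7.] [38, 6, 5, 3, 6] [0.825 0.389 0.995]
top [475.   19.5] [473, 18, 5, 4, 10] [ 0.931 -0.836  0.21 ]
top [451.9  28.7] [450, 27, 5, 4, 9] [ 0.934 -0.747  0.206]
top [423.5  39.5] [422, 39, 4, 2, 6] [ 0.936 -0.638  0.206]
top [352.4  72.4] [350, 70, 6, 6, 18] [ 0.917 -0.357  0.211]
top [425.6 139.5] [422, 136, 7, 7, 24] [ 0.616 -0.477  0.166]
top [554.5 155.4] [548, 152, 12, 9, 25] [ 0.402 -0.85   0.137]
top [336.6 212.8] [335, 210, 4, 7, 23] [ 0.493 -0.089  0.225]
top [212.9 243.9] [211, 242, 5, 5, 14] [0.534 0.282 0.295]
top [175.7 280.8] [174, 279, 5, 5, 6] [0.555 0.44  0.02 ]
top [184.  280.8] [182, 278, 4, 6, 8] [0.544 0.414 0.02 ]
top [172.4 292. ] [170, 291, 5, 3, 8] [0.524 0.463 0.02 ]
side [224.5 194.7] [222, 194, 6, 2, 6] [0.539 0.411 0.014]
side [263.  228.5] [261, 224, 6, 12, 51] [ 0.491 -0.097  0.223]
side [495.1 254.8] [488, 250, 14, 10, 102] [ 0.912 -0.365  0.207]
side [420.2 362.7] [412, 350, 17, 22, 197] [ 0.617 -0.487  0.164]
```

View pics/c2.png

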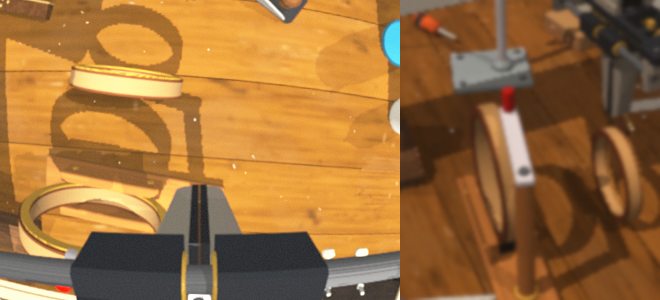

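```bash
python3 - <<'E'
from h import *
st=robot.read_state();print(st['t'],st['tcp_pos'],st['grip_width'])
T=st['tcp_pos']-np.array([0,0,.014])
w=load('w2');print('wrist tip proj',wproj(w,T),'cam',-w['R'].T@w['t'])
for n in('t2','s2'):
    c=load(n)
    for X in(T,[.4935,-.0915,.23]):
        p=c['R']@X+c['t'];print(n,X,c['fx']*p[0]/p[2]+c['cx'],c['fy']*p[1]/p[2]+c['cy'])
a,b=load('t2')['pixels'],load('s2')['pixels']
cv2.imwrite('pics/c3.png',np.hstack([cv2.resize(a[160:280,270:390],(390,390),interpolation=2),cv2.resize(b[150:280,230:360],(390,390),interpolation=2)])[...,::-1])
E
```

```text
5.2167 [ 0.57923575 -0.18552492  0.21999198] 0.003382297158589646
wrist tip proj (np.float64(276.7485681620736), np.float64(236.33610580699772)) cam [ 0.65298788 -0.1808574   0.41234262]
t2 [ 0.57923575 -0.18552492  0.20599198] 351.6295502865192 178.78075014550868
t2 [0.4935, -0.0915, 0.23] 337.29584264923807 212.0484260406204
s2 [ 0.57923575 -0.18552492  0.20599198] 315.9219861700564 246.7821744263067
s2 [0.4935, -0.0915, 0.23] 263.04763905775565 224.1820435636259
```

View pics/c3.png

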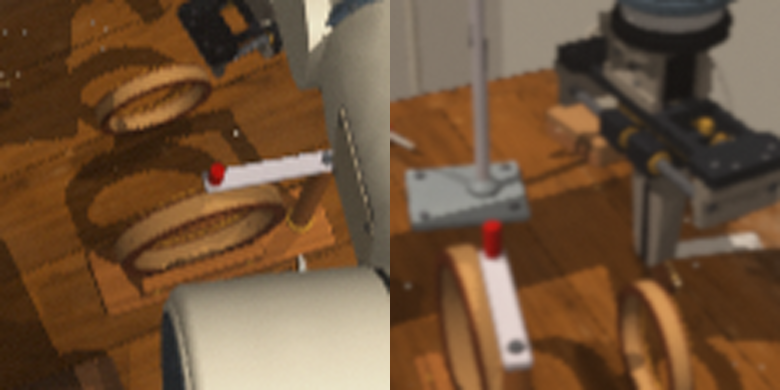

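The fingertip shows at side pixel (318,237), but the calibration puts it at (316,247), so the tips are higher than I assumed. I'll check tip_extent and the depth at the tip.

```bash
python3 - <<'E'
from h import *
print(robot.tip_extent,[a for a in dir(robot) if a[0]!='_'])
c=load('s2');W=cloud(c);print(c['fx'],c['fy'])
for u in(314,317,320): print(u,[W[v,u].round(3).tolist() for v in range(226,244,3)])
w=load('w2');print(w['fx'],w['cx'],w['cy'],robot.read_state()['joint_pos'])
z=w['range_z']
for v in(246,250,256): print(v,[(z[v,u]) for u in(268,272,288,292)])
# wrist depth at tip -> world
for u,v in((272,248),(288,248),(272,256)):
    o,d=wray(w,u,v);zz=z[v,u];print((o+d*zz/(w['R'][2]@d)).round(3))
E
```

```text
0.014 ['PlanningError', 'camera', 'job_done', 'read_state', 'tip_extent']
382.7329700354342 382.7329700354342
314 [[0.569, -0.19, 0.269], [0.569, -0.191, 0.261], [0.568, -0.192, 0.254], [0.569, -0.192, 0.246], [0.72, 0.067, 0.005], [0.717, 0.06, -0.001]]
317 [[0.57, -0.2, 0.275], [0.57, -0.2, 0.267], [0.571, -0.199, 0.258], [0.571, -0.2, 0.251], [0.725, 0.057, 0.011], [0.717, 0.042, 0.012]]
320 [[0.574, -0.204, 0.276], [0.575, -0.204, 0.268], [0.576, -0.204, 0.26], [0.577, -0.202, 0.25], [0.733, 0.052, 0.012], [0.724, 0.037, 0.014]]
325.19226210127806 278.8988858049146 212.99186062136633 [-3.12569741e-01  3.04142506e-01  1.64268805e+00  2.32531537e-04
  1.19526581e+00  1.17157403e+00]
246 [np.float32(0.1806229), np.float32(0.17729051), np.float32(0.18025118), np.float32(0.18150473)]
250 [np.float32(0.1743336), np.float32(0.17296001), np.float32(0.17567584), np.float32(0.17480537)]
256 [np.float32(0.1653144), np.float32(0.16417536), np.float32(0.16652708), np.float32(0.16580217)]
[ 0.587 -0.183  0.248]
[ 0.587 -0.191  0.246]
[ 0.588 -0.183  0.26 ]
```

```bash
python3 - <<'E'
from h import *
w=load('w1');z=w['range_z']
for u,v in((212,248),(210,252),(205,256),(350,250),(352,254),(356,262)):
    o,d=wray(w,u,v);print(u,v,(o+d*z[v,u]/(w['R'][2]@d)).round(3))
# lowest finger point of dark/grey finger, side now: all points near tcp
for n in('s2','t2'):
    W=cloud(load(n));k=(np.hypot(W[...,0]-.579,W[...,1]+.186)<.03)&(W[...,2]>.1)&(W[...,2]<.33)
    print(n,k.sum(),np.sort(W[k][:,2])[:12].round(3))
# check on wrist cal: knob/bar & table z in w2
w=load('w2');
for u,v in((180,130),(350,150),(210,140)):
    o,d=wray(w,u,v);print('chk',(o+d*w['range_z'][v,u]/(w['R'][2]@d)).round(3))
E
```

```text
212 248 [ 0.457 -0.072  0.339]
210 252 [ 0.457 -0.072  0.343]
205 256 [ 0.456 -0.072  0.349]
350 250 [ 0.531 -0.09   0.338]
352 254 [ 0.531 -0.09   0.344]
356 262 [ 0.53  -0.089  0.357]
s2 430 [0.241 0.241 0.241 0.241 0.242 0.242 0.242 0.244 0.245 0.245 0.245 0.245]
t2 24 [0.236 0.243 0.244 0.246 0.249 0.249 0.25  0.254 0.255 0.256 0.257 0.259]
chk [ 0.643 -0.091  0.121]
chk [ 0.629 -0.275  0.001]
chk [ 0.635 -0.12   0.122]
```

Both cameras put the fingertips about 20 mm above the reported TCP z, where the text says 14 mm below it. They passed over the knob. I'll use the measured value: tip z = TCP z + 0.02. Going back for the knob.

Emit:
send_rows(
  motion=[-0.081,0.09,0.05,0.18,-0.3,-0.081,0.09,0.05,0.18,-0.3,-0.081,0.09,0.05,0.18,-0.3,-0.081,0.09,0.05,0.18,-0.3,-0.081,0.09,0,0.18,-0.3,-0.081,0.09,0,0.18,-0.3,-0.081,0.09,0,0.18,-0.3,-0.081,0.09,0,0.18,-0.3,-0.081,0.09,0,0.18,-0.3,-0.081,0.09,0,0.18,-0.3,-0.081,0.09,0,0.18,-0.3,-0.081,0.09,0,0.18,-0.3,-0.081,0.09,0,0.18,-0.3,-0.081,0.09,0,0.18,-0.3,0,0,0,0,-0.3,0,0,0,0,-0.3],
)

```text
t: 6.55
tcp_pos: [0.4943, -0.0908, 0.2354]
tool_rot: [0.783, 0.622, 0.0, 0.0]
wrist_force: [0.1, 0.3, 0.2]
grip_width: 0.652
grip_force: 0.0
```

Emit:
send_rows(
  motion=[0,0,-0.2,0,-0.3,0,0,-0.2,0,-0.3,0,0,-0.13,0,-0.3,0,0,-0.1,0,-0.3,0,0,0,0,1,0,0,0,0,1,0,0,0,0,1,0,0,0,0,1,0,0,0,0,1,0,0,0,0,1,0,0,0,0,1,0,0,0,0,1,0,0,0,0,1],
  squeeze=6,
)

```text
t: 7.63
tcp_pos: [0.4945, -0.0913, 0.1881]
tool_rot: [0.783, 0.622, 0.0, 0.0]
wrist_force: [0.1, 1.1, 2.2]
grip_width: 0.145
grip_force: 6.0
```

Grip width is 0.145, about 13 mm, so the knob is held with 6 N. Swinging it now.

Emit:
send_rows(
  motion=[0.125,-0.034,0,-0.18,1,0.122,-0.045,0,-0.18,1,0.117,-0.056,0,-0.18,1,0.112,-0.066,0,-0.18,1,0.105,-0.076,0,-0.18,1,0.098,-0.085,0,-0.18,1,0.09,-0.093,0,-0.18,1,0.081,-0.101,0,-0.18,1,0.072,-0.108,0,-0.18,1,0.062,-0.114,0,-0.18,1,0.051,-0.119,0,-0.18,1,0.04,-0.123,0,-0.18,1,0.029,-0.126,0,-0.18,1,0.018,-0.128,0,-0.18,1,0,0,0,0,1,0,0,0,0,1],
)

```text
t: 8.97
tcp_pos: [0.5768, -0.1875, 0.1875]
tool_rot: [0.999, 0.041, -0.002, -0.0]
wrist_force: [-6.3, -0.2, 3.9]
grip_width: 0.148
grip_force: 6.0
```

Emit:
send_rows(
  motion=[0,0,0,0,-0.3,0,0,0,0,-0.3,0,0,0,0,-0.3,0,0,0,0,-0.3,0,0,0.25,0,-0.3,0,0,0.35,0,-0.3,0,0,0.37,0,-0.3],
)

```text
t: 9.55
tcp_pos: [0.578, -0.1865, 0.2605]
tool_rot: [0.999, 0.042, -0.001, -0.0]
wrist_force: [1.0, -0.7, 0.7]
grip_width: 0.633
grip_force: 0.0
```

Emit:
send_rows(
  motion=[-0.0875,0.1405,0,0.198,-0.5,-0.0875,0.1405,0,0.198,-0.5,-0.0875,0.1405,0,0.198,-0.5,-0.0875,0.1405,0,0.198,-0.5,-0.0875,0.1405,0,0.198,-0.5,-0.0875,0.1405,0,0.198,-0.5,-0.0875,0.1405,0,0.198,-0.5,-0.0875,0.1405,0,0.198,-0.5,-0.0875,0.1405,0,0.198,-0.5,-0.0875,0.1405,0,0.198,-0.5,-0.0875,0.1405,0,0.198,-0.5,-0.0875,0.1405,0,0.198,-0.5,-0.0875,0.1405,0,0.198,-0.5,-0.0875,0.1405,0,0.198,-0.5,0,0,0,0,-0.5],
)

```text
t: 10.8
tcp_pos: [0.4858, -0.038, 0.2607]
tool_rot: [0.74, 0.673, 0.0, -0.0]
wrist_force: [0.1, 0.2, 0.4]
grip_width: 0.748
grip_force: 0.0
```

```bash
python3 - <<'E'
from h import *
c=snap('wrist','w3');s=snap('side','s3');st=robot.read_state();print(st['tcp_pos'],st['tool_rot'],st['t'])
print('grasp pt proj',wproj(c,[.485,-.040,.174]),'rim top',wproj(c,[.481,-.079,.185]))
cv2.imwrite('pics/c4.png',np.hstack([c['pixels'][40:340,100:480],cv2.resize(s['pixels'][180:330,210:360],(300,300))])[...,::-1])
E
```

```text
[ 0.48696894 -0.03926535  0.26087133] [7.42653430e-01 6.69675834e-01 2.12194919e-04 3.39200823e-04] 10.9
grasp pt proj (np.float64(280.575117385983), np.float64(212.91605833951508)) rim top (np.float64(280.2078034972554), np.float64(258.33386481077446))
```

View pics/c4.png

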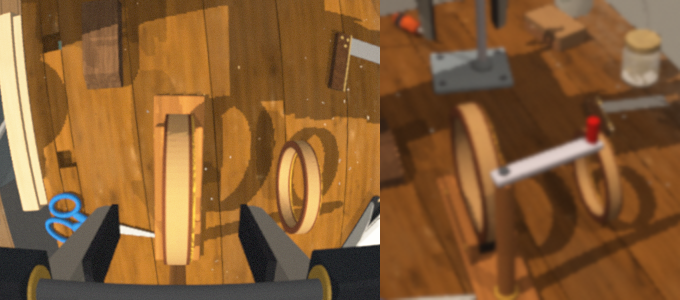

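The keeper is open (side crop), and the rim sits centred between the fingers at crop x≈177, pixel 277 against 280 predicted. Descending and pinching.

Emit:
send_rows(
  motion=[-0.015,0,-0.4,0,-0.5,0,0,-0.4,0,-0.5,0,0,-0.4,0,-0.5,0,0,-0.3,0,-0.5,0,0,-0.26,0,-0.5,0,0,0,0,0.6,0,0,0,0,0.6,0,0,0,0,0.6,0,0,0,0,1,0,0,0,0,1,0,0,0,0,1,0,0,0,0,1,0,0,0,0,1],
  squeeze=45,
)

```text
t: 11.98
tcp_pos: [0.4863, -0.0394, 0.1295]
tool_rot: [0.742, 0.67, 0.001, 0.001]
wrist_force: [-0.5, 0.2, 6.6]
grip_width: 0.322
grip_force: 45.0
```

Emit:
send_rows(
  motion=[0,0,0.05,0,1,0,0,0.1,0,1,0,0,0.15,0,1,0,0,0.2,0,1,0,0,0.2,0,1,0,0,0.2,0,1,0,0,0.2,0,1,0,0,0.2,0,1,0,0,0.2,0,1,0,0,0.15,0,1,0,0,0.1,0,1,0,0,0.05,0,1,0,0,0,0,1,0,0,0,0,1],
)

```text
t: 13.15
tcp_pos: [0.4852, -0.0393, 0.2632]
tool_rot: [0.742, 0.671, -0.0, -0.0]
wrist_force: [-0.2, -0.1, -2.2]
grip_width: 0.317
grip_force: 45.0
```

```bash
cat > fit.py <<'E'
from h import *
from scipy.optimize import least_squares
import sys
tag=sys.argv[1]; s=snap('side','s'+tag); t=snap('top','t'+tag); st=robot.read_state(); T=st['tcp_pos']
n=st['tool_rot']; ya=2*np.arctan2(n[1],n[0])-np.pi/2
print(st['t'],T.round(4),'yaw',round(ya,3),st['grip_width'],st['wrist_force'].round(1))
def fit(P,x0):
    def res(q):
        d=np.array([np.cos(q[3])*np.cos(q[4]),np.sin(q[3])*np.cos(q[4]),np.sin(q[4])]);v=P-q[:3]
        ax=v@d; r=np.sqrt(np.maximum(1e-9,(v**2).sum(1)-ax**2))
        dx=abs(ax)-.015; dr=abs(r-.079)-.006
        return np.hypot(np.maximum(dx,0),np.maximum(dr,0))+np.minimum(np.maximum(dx,dr),0)
    f=least_squares(res,x0,loss='soft_l1',f_scale=.002);return f.x,abs(res(f.x)).mean()
lat=np.array([-np.sin(ya),np.cos(ya)])
x0=np.r_[T[:2]-.0395*lat,float(sys.argv[2]) if len(sys.argv)>2 else T[2]-.029,ya,0]
for c in(s,t):
    W=cloud(c).reshape(-1,3);p=c['pixels'].reshape(-1,3).astype(int)
    ok=(p[:,0]-p[:,2]>35)&(np.linalg.norm(W-x0[:3],axis=1)<.115)&(W[:,2]>.03)
    ax=(W[:,:2]-x0[:2])@[np.cos(ya),np.sin(ya)]
    P=W[ok&(abs(ax)<.03)]; q,e=fit(P,x0); print(len(P),q.round(4),round(e,4))
E
python3 fit.py 5
```

```text
13.25 [ 0.485  -0.0393  0.2628] yaw -0.101 0.3204785241018642 [-0.2 -0.7 -1.8]
1764 [ 0.4804 -0.08    0.2334 -0.1062 -0.0085] 0.0011
401 [ 0.4812 -0.0765  0.2338 -0.0946 -0.0062] 0.0018
```

The rim hangs straight in the grip with its centre at (0.481,-0.078,0.2335). Carrying it to in front of the tip.

Emit:
send_rows(
  motion=[-0.063,0.05,0.03,0,1,-0.063,0.12,0.03,0,1,-0.063,0.2,0.03,0,1,-0.063,0.27,0.03,0,1,-0.063,0.316,0.03,-0.02,1,0,0.316,0,-0.02,1,0,0.316,0,-0.02,1,0,0.316,0,-0.02,1,0,0.316,0,-0.02,1,0,0.316,0,-0.02,1,0,0.316,0,-0.02,1,0,0.316,0,-0.02,1,0,0.316,0,-0.02,1,0,0.316,0,-0.02,1,0,0.316,0,-0.02,1,0,0.316,0,-0.02,1,0,0.27,0,-0.02,1,0,0.2,0,-0.02,1,0,0.12,0,-0.02,1,0,0.05,0,-0.014,1],
)

```text
t: 14.92
tcp_pos: [0.4611, 0.3424, 0.2747]
tool_rot: [0.792, 0.611, -0.0, -0.0]
wrist_force: [0.1, -0.3, -1.7]
grip_width: 0.316
grip_force: 45.0
```

Emit:
send_rows(
  motion=[0,0,0,0,1,0,0,0,0,1,0,0,0,0,1],
)

```text
t: 15.17
tcp_pos: [0.4618, 0.3402, 0.2749]
tool_rot: [0.792, 0.61, -0.0, 0.0]
wrist_force: [0.2, -0.3, -0.9]
grip_width: 0.323
grip_force: 45.0
```

```bash
python3 fit.py 6; python3 - <<'E'
from h import *
s,t,w=load('s6'),load('t6'),snap('wrist','w6')
for c,n in((s,'s'),(t,'t')):
    W=cloud(c);p=c['pixels'].astype(int)
    k=(p[...,0]>110)&(p[...,1]<60)&(p[...,2]<60)&(np.hypot(W[...,0]-.534,W[...,1]-.282)<.03)
    print(n,k.sum(),np.nanmedian(W[k],0).round(3) if k.any() else '')
cv2.imwrite('pics/c6.png',np.hstack([cv2.resize(s['pixels'][100:260,150:310],(400,400)),cv2.resize(t['pixels'][160:320,130:290],(400,400))])[...,::-1])
E
```

```text
15.2667 [0.462  0.3403 0.275 ] yaw -0.259 0.3241010330926853 [ 0.1  0.7 -2.2]
670 [ 0.4497  0.301   0.2449 -0.2677 -0.0126] 0.0013
286 [ 0.4523  0.3041  0.2466 -0.2803 -0.0187] 0.002
s 3 [0.534 0.275 0.293]
t 4 [0.535 0.282 0.297]
```

View pics/c6.png

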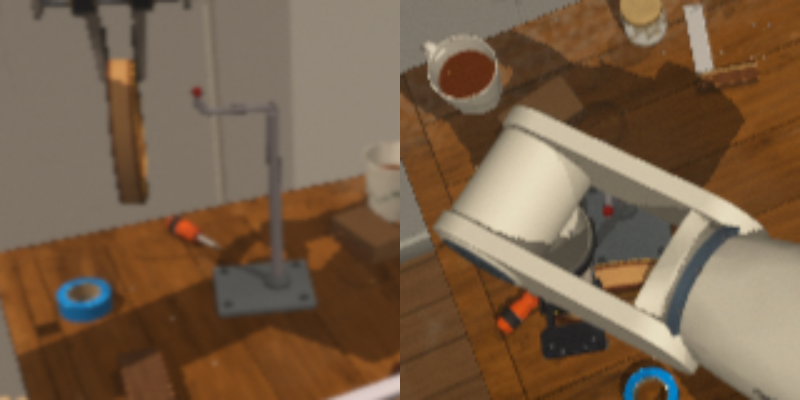

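The side crop shows the ball at (197,92) level with the hole of the rim, whose top is at (122,65). The rim centre is (0.451,0.3025,0.2455), in line with the arm. I'll thread it 0.13 m along the arm.

Emit:
send_rows(
  motion=[0.05,-0.013,0,0,1,0.1,-0.027,0,0,1,0.13,-0.035,0,0,1,0.13,-0.035,0,0,1,0.13,-0.035,0,0,1,0.13,-0.035,0,0,1,0.13,-0.035,0,0,1,0.13,-0.035,0,0,1,0.13,-0.035,0,0,1,0.13,-0.035,0,0,1,0.13,-0.035,0,0,1,0.13,-0.035,0,0,1,0.13,-0.035,0,0,1,0.1,-0.027,0,0,1,0.05,-0.013,0,0,1,0,0,0,0,1,0,0,0,0,1],
)

```text
t: 16.73
tcp_pos: [0.5916, 0.3061, 0.2747]
tool_rot: [0.792, 0.61, -0.0, -0.0]
wrist_force: [-0.0, -0.3, -1.2]
grip_width: 0.321
grip_force: 45.0
```

```bash
python3 fit.py 7; python3 - <<'E'
from h import *
s,w=load('s7'),snap('wrist','w7')
cv2.imwrite('pics/c7.png',np.hstack([cv2.resize(s['pixels'][100:260,150:310],(400,400)),cv2.resize(w['pixels'][60:360,130:430],(400,400))])[...,::-1])
E
```

```text
16.8333 [0.5912 0.3063 0.2749] yaw -0.258 0.32195395995518455 [-0.6  0.4 -1.2]
581 [ 0.5797  0.267   0.2446 -0.2889 -0.0688] 0.0015
41 [ 0.578   0.2708  0.2456 -0.2161 -0.0485] 0.0023
```

View pics/c7.png

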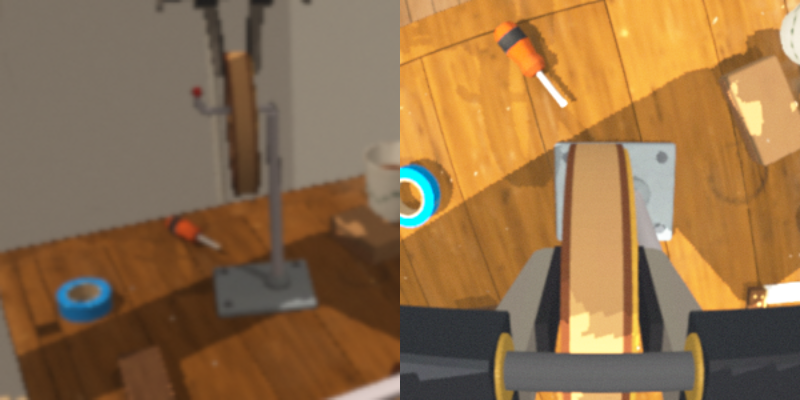

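The rim is threaded: in the side crop it spans the arm between the ball (197,92) and the post (272,110), with the arm in its hole. Lowering it.

Emit:
send_rows(
  motion=[-0.02,0.005,-0.05,0,1,-0.02,0.005,-0.08,0,1,0,0,-0.1,0,1,0,0,-0.1,0,1,0,0,-0.08,0,1,0,0,-0.06,0,1,0,0,-0.04,0,1,0,0,-0.03,0,1,0,0,0,0,1],
)

```text
t: 17.63
tcp_pos: [0.5885, 0.3068, 0.2338]
tool_rot: [0.792, 0.61, -0.0, -0.0]
wrist_force: [-0.0, -0.2, -0.8]
grip_width: 0.321
grip_force: 45.0
```

Emit:
send_rows(
  motion=[0,0,-0.03,0,1,0,0,-0.03,0,1,0,0,0,0,1],
)

```text
t: 17.88
tcp_pos: [0.5886, 0.3068, 0.2296]
tool_rot: [0.792, 0.61, -0.0, -0.0]
wrist_force: [-0.0, 0.4, -1.9]
grip_width: 0.325
grip_force: 45.0
```

Emit:
send_rows(
  motion=[0,0,-0.025,0,1,0,0,-0.02,0,1,0,0,0,0,1,0,0,0,0,1],
)

```text
t: 18.22
tcp_pos: [0.5887, 0.3069, 0.2265]
tool_rot: [0.792, 0.61, 0.0, 0.0]
wrist_force: [0.0, -0.2, -1.4]
grip_width: 0.32
grip_force: 45.0
```

Emit:
send_rows(
  motion=[0,0,-0.015,0,1,0,0,-0.015,0,1,0,0,0,0,1,0,0,0,0,1],
)

```text
t: 18.55
tcp_pos: [0.5889, 0.3069, 0.2257]
tool_rot: [0.792, 0.61, 0.0, 0.0]
wrist_force: [-3.0, -0.6, 8.3]
grip_width: 0.321
grip_force: 45.0
```

```bash
python3 fit.py 8
```

```text
18.65 [0.5889 0.307  0.2257] yaw -0.258 0.32290655487423237 [-2.3  0.   7.6]
574 [ 0.5785  0.2664  0.1961 -0.2756 -0.0151] 0.0013
15 [ 0.5439  0.3143  0.221  -1.3991 -0.43  ] 0.0012
```

Contact at about 8 N, with the rim at the seat height. I'll ease the grip and open.

Emit:
send_rows(
  motion=[0,0,0,0,1,0,0,0,0,1,0,0,0,0,0.2,0,0,0,0,0.1,0,0,0,0,0,0,0,0,0,-0.1,0,0,0,0,-0.1,0,0,0,0,-0.1,0,0,0,0,-0.1,0,0,0,0,-0.1],
  squeeze=5,
)

```text
t: 19.48
tcp_pos: [0.5887, 0.3069, 0.2242]
tool_rot: [0.792, 0.61, -0.0, -0.0]
wrist_force: [-0.1, 0.3, -0.2]
grip_width: 0.551
grip_force: 0.0
```

```bash
python3 fit.py 9; python3 - <<'E'
from h import *
s,w=load('s9'),snap('wrist','w9')
cv2.imwrite('pics/c9.png',np.hstack([cv2.resize(s['pixels'][100:260,150:310],(400,400)),cv2.resize(w['pixels'][60:360,130:430],(400,400))])[...,::-1])
E
```

```text
19.5833 [0.5887 0.3069 0.2242] yaw -0.258 0.5492545228384186 [-0.5  0.6 -0.1]
581 [ 0.5783  0.267   0.1964 -0.2761  0.0046] 0.0013
16 [0.624  0.3243 0.216  0.1475 0.7325] 0.0018
```

View pics/c9.png

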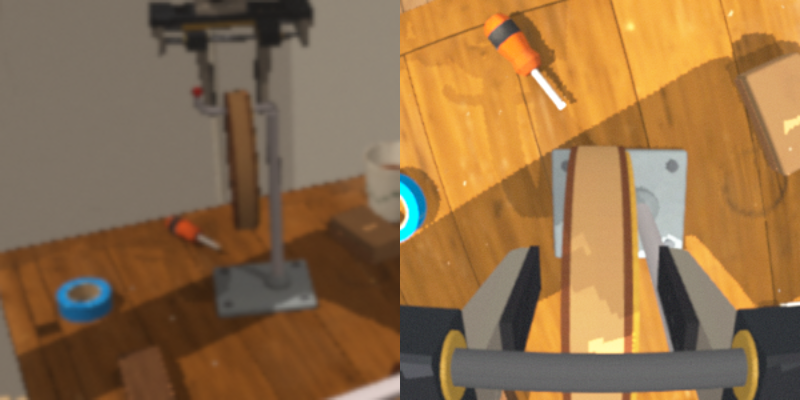

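The rim hangs on the arm with the fingers clear on both sides (side crop: rim at (240,160), between ball and post). I'll retreat straight up and let it settle.

Emit:
send_rows(
  motion=[0,0,0.1,0,-0.1,0,0,0.2,0,-0.1,0,0,0.3,0,-0.1,0,0,0.3,0,-0.1,0,0,0.3,0,-0.1,0,0,0.3,0,-0.1,0,0,0.3,0,-0.1,0,0,0.2,0,-0.1,0,0,0,0,-0.1,0,0,0,0,-0.1,0,0,0,0,-0.1,0,0,0,0,-0.1,0,0,0,0,-0.1,0,0,0,0,-0.1,0,0,0,0,-0.1,0,0,0,0,-0.1,0,0,0,0,-0.1,0,0,0,0,-0.1,0,0,0,0,-0.1,0,0,0,0,-0.1],
)

```text
t: 21.3
tcp_pos: [0.5887, 0.3069, 0.3743]
tool_rot: [0.792, 0.61, 0.0, 0.0]
wrist_force: [0.3, 0.2, 0.1]
grip_width: 0.55
grip_force: 0.0
```

```bash
python3 fit.py 10 0.196; python3 fit.py 11 0.196; python3 - <<'E'
from h import *
W=cloud(load('s11'));p=load('s11')['pixels'].astype(int)
k=(p[...,0]>110)&(p[...,1]<60)&(p[...,2]<60)&(abs(W[...,1]+.19)<.1)&(abs(W[...,0]-.55)<.1)
print('knob',np.nanmedian(W[k],0).round(3))
d=np.abs(load('s11')['pixels'].astype(int)-load('s10')['pixels'])[100:260,150:310].sum(2);print((d>60).sum())
E
```

```text
21.4 [0.5887 0.3069 0.3743] yaw -0.258 0.5498550200415857 [ 0.1  0.2 -0.2]
587 [ 0.5783  0.2676  0.1959 -0.2627 -0.0007] 0.0013
192 [ 0.5807  0.2706  0.1975 -0.2511 -0.0049] 0.0016
21.5 [0.5887 0.3069 0.3743] yaw -0.258 0.5489714796072717 [0.  0.3 1. ]
585 [ 0.5781  0.2675  0.1963 -0.2644  0.0028] 0.0012
190 [ 0.5781  0.2711  0.1975 -0.2934 -0.0031] 0.0019
knob [ 0.573 -0.194  0.222]
0
```

The rim is at rest at (0.578,0.269,0.197) and the keeper is open at about 1.4 rad. Handing in.

```bash
python3 -c "
from cell import robot
print(robot.job_done())"
```

```text
the job is handed in; nothing more can be done
None
```

The job is handed in: the keeper is open at about 1.4 rad, and the rim hangs still on the hook arm within a few millimetres of the seat, with the gripper about 10 cm clear; no verdict was shown.

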